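# Close up the spice row

### The arm

A 6-joint arm with a two-finger parallel gripper is mounted at the origin on the work surface. World frame = base frame: x ahead of the robot, y to its left, z up, the work surface at z = 0. Lengths are in m, angles in degrees, forces in N, time in s.
With the tool pointing down it reaches from about 0.4 to 0.825 m from the base axis. Payload 7 kg.
Tool frame: the origin (TCP) lies at the centre of the arm's flange, where the gripper is bolted on; the fingertips stand 178 mm ahead of it and the grasp point (between the pads) lies 159 mm ahead of it; z points along the fingers, y is the line along which they close (so a half turn about z gives the same grasp; the last joint's range is limited). The gripper opens to 88 mm and grips with 3 to 60 N. Pads are 19 mm wide; open, the fingers measure 130 mm over their backs; the gripper's body (78 mm by 193 mm) begins 47 mm behind the grasp point.
Start: joints at [-51.675, 20.546, 0.682, 0, -70.136, -16.507], TCP at [0.251, -0.627, 0.405] pointing down, gripper open.
Joint ranges: [-176.03, 176.03], [-82.01, 121.73], [-58.28, 71.71], [-173.87, 95.51], [-174.79, -0.11], [-173.66, 173.66]. Speed limits (degrees/s): [136.94, 136.94, 172.46, 180, 180, 180].

### API

Orientations are given as [roll, pitch, yaw] about the fixed x, y, z axes, in that order (R = Rz(yaw) Ry(pitch) Rx(roll)).
In Python, from plant import telemetry, snapshot, workorder, nets gives the robot as it stands.
- The arm moves only by the shell command python3 -m creep 'ROWS'. ROWS is JSON, a list that holds one entry, the list of rows, each a list of 5 numbers: the shift along the tool's x, y, z normalised to -1 to 1, where 1 is 0.2 m, then the turn about the tool's z normalised to -1 to 1, where 1 is pi/2 rad, then the opening, from 0 (shut) to 1 (fully open). In form: [[[x, y, z, spin, hand], ...]]. A call has 1 to 8 rows; each row shifts and turns the commanded pose from where the row before left it, along the tool's axes as they then stand; what a row does not reach is not made up. A row lasts 1/12 s, in which the tool goes at most 41.7 mm and 7.16 degrees, less where a joint would pass 70% of its speed; a pose out of reach is approached as far as the arm can. A call with a number of a shift or a turn outside -1 to 1 is refused whole. A call with a gripper value outside its range is refused whole. The fingers move at their own pace and stop on an object; the grip force is fixed at half the most. Time passes only in rows, so rows that do not move let the fingers close. It gives the time, the measured TCP pose, the force, the opening and the grip force at its end, in the units of the state.
- telemetry.get_obs(): the state, without advancing time (a new reading comes with each control period).
- snapshot(name): name is "scene" or "top" or "wrist"; returns a dict with "frame" (420x560x3 uint8, red, green, blue), "fx", "fy", "cx", "cy" (pixels), "k1" (the pictures are not rectified: a ray, as slopes to the right and down, at radius r is drawn at 1 + k1 r^2 times it, then the intrinsics apply), "rvec" (rotation vector, rad) and "tvec" (3), from world to camera coordinates, as OpenCV has them; the wrist camera has in their place "mount" (4x4, takes a point from camera to tool coordinates, whose origin is the TCP and whose axes are the flange's). Camera axes: x right, y down, z forward; pixel columns grow to the right and rows downward; lengths in m; the calibration is good to about 2 mm. A picture is of the moment at which its call begins: read the wrist's pose just before it. There is no depth.
- workorder.close_job(): hands the job in; it is judged then, once.
Trained networks look in a picture, given as the dict that the camera call returned (one of the last four; its "shot" number tells which), for a name from the list of things; names that differ only in an ending like _2 or _b are one class to them, and where a whole thing is asked for, a point or a joint stands for the part that bears it (a point fixed in the world has none). Each returns a list of dicts, best first, with "confidence" (0 to 1); they miss things now and then, are a little off and sometimes report something else, mostly with a low value. They report only what shows in the picture. A call takes as long as a camera call. They do not tell look-alikes from the thing itself.
- nets.find_in(picture, query): "uv" ([column, row] in pixels, amid what is visible of it).
- nets.masks_of(picture, query): "region" (420x560 bool, what is visible of it) and "uv" ([column, row] in pixels, amid what is visible of it).
- nets.landmark_of(picture, query): "uv" ([column, row] in pixels: a listed point, or the origin of a listed thing).
The state is a dict: "clock": time; "joint_pos": joint angles; "qvel": joint speeds; "tau": joint torques, N m; "tool_pos": TCP position; "orientation": TCP orientation; "force": force on the tool from outside, world axes, zero at the start; "moment": the same for the moment, N m; "opening": finger opening in m; "gripper_force": force on a finger pad.
Only numpy, scipy, OpenCV 4.12 (cv2) and the standard library are available. Lean on these libraries where they do the work, as an engineer would, in place of code of your own. Each camera call takes 0.05 s, during which the arm holds its last target. There are 200 camera calls.

### The job

The amber glass jar with the orange lid has been left out in front of the wooden rack: slide it over the counter into the rack lane that already holds its amber twin, until it stands close up to the twin, touching it or with a gap of less than 10 mm. The glass is thin, so push it gently, never pressing on it with more than 15 N, and keep it upright and on the counter the whole way. Do not shove the twin more than about a centimetre and leave everything else where it is.

Things in the scene. Friction and masses are not known exactly. Their poses are not given: they have to be found in the camera images.
- jar: The jar to put away: round, amber glass, paper label band, orange lid; the only jar standing free in front of the rack. 76 mm diameter, straight sided up to 64 mm, lid 72 mm diameter, 80 mm high overall, 0.2 to 0.45 kg. Origin: centre of its underside; z up.
- twin: An identical amber jar with orange lid, standing loose at the back of one of the rack's three lanes (which lane varies), about 25 mm clear of the rack's back wall. Same sizes; origin: centre of its underside.
- rack: Floorless maple rack fixed to the counter, 200 deep (x) by 348 wide (y) mm. Walls 12 mm thick, 40 mm high along x at y = -168, -56, 56, 168 mm form three 100 mm lanes centred on y = -112, 0, 112 mm, open at the front (x = -100 mm), closed by a 55 mm high back wall with inner face at x = 88 mm. Origin: centre of footprint, counter height; x points to the back, away from the robot.
- green_jar: Jar of the same sizes in green glass with a green lid, at the back of another lane. Leave it. Origin: centre of its underside.
- white_jar: Jar of the same sizes in white ceramic with a blue lid, at the back of the remaining lane. Leave it. Origin: centre of its underside.
- oil_bottle: Green glass oil bottle, 68 mm diameter, 210 mm high, on the counter to the left. Leave it. Origin: centre of its underside.
- tin: Steel food tin with a red label, 74 mm diameter, 110 mm high, to the left. Leave it. Origin: centre of its underside.
- mug: Blue mug, 80 mm diameter, 90 mm high, to the right. Leave it. Origin: centre of its underside.
- carton: Yellow carton, 60 x 140 x 170 mm high, to the right. Leave it. Origin: centre of its underside.
Mind the look-alikes: they are no part of the job. What is shaped like the jar but pink or purple is not meant.

How it is judged (in metres and radians):
At the end, for the whole second after the job is handed in: The jar stands still and upright (within 0.06 rad) on the counter in the twin's lane, in front of the twin, with a gap of less than 10 mm to it (centres less than 86 mm apart); the twin is upright, still, and within 15 mm of where it was (horizontal distance between jar and twin below 0.086 m and x of jar in the frame of rack above -0.08 m and height (world z) of jar between -0.004 and 0.005 m and angle between each of jar, twin's own z axis and vertical below 0.06 rad and linear speed of each of jar, twin below 0.01 m/s and distance of twin from where it was at the start of the episode below 0.015 m); the robot touches nothing.
It fails at once if the robot presses on the jar or its twin with more than 15 N (contact force between any of the fingers, the arm and jar above 15 N or contact force between any of the fingers, the arm and twin above 15 N).
It fails at once if the jar is lifted more than 12 mm off the counter or tipped by more than 0.25 rad (height (world z) of jar above 0.012 m or angle between jar's own z axis and vertical above 0.25 rad).
It fails at once if the twin is shoved more than 15 mm or tipped by more than 0.25 rad (distance of twin from where it was at the start of the episode above 0.015 m or angle between twin's own z axis and vertical above 0.25 rad).
It fails at once if another thing is moved by more than 15 mm (distance of any of green_jar, white_jar, oil_bottle, tin, mug, carton from where it was at the start of the episode above 0.015 m).
It also fails if it takes over 64 s, if anything falls off the work surface, if the arm or the gripper's body presses on something with over 40 N, if the wrist force passes 120 N, or if a joint passes its speed limit or range.

## Working session

There is one attempt and no reset: what is moved stays moved. The work goes in short steps, Python scripts to look and compute and a shell command to move; the robot and the scene stay as the last step left them, time stands still between calls to the robot, and variables do not carry over. Pictures are saved under pics/ and viewed, at most 10 in all, crops included, and the job is handed in when it is done.

```bash
mkdir -p pics; cat > h.py <<'E'
import numpy as np, cv2
from plant import telemetry, snapshot, workorder, nets
def ray(p,uv):
    n=np.array([(uv[0]-p["cx"])/p["fx"],(uv[1]-p["cy"])/p["fy"]]);s=n.copy()
    for _ in range(20): s=n/(1+p["k1"]*(s@s))
    R=cv2.Rodrigues(np.array(p["rvec"],float))[0];t=np.array(p["tvec"],float).ravel()
    return -R.T@t, R.T@np.array([s[0],s[1],1.])
def at_z(p,uv,z):
    o,d=ray(p,uv); return o+d*(z-o[2])/d[2]
def save(p,n): cv2.imwrite(f"pics/{n}.png",p["frame"][:,:,::-1])
E
python3 - <<'E'
from h import *
np.set_printoptions(precision=4,suppress=True)
print(telemetry.get_obs())
for c in("top","scene"):
    p=snapshot(c);save(p,c)
    print(c,"cam",ray(p,(280,210))[0])
    for q in("jar","twin","rack","green_jar","white_jar","oil_bottle","tin","mug","carton"):
        for r in nets.landmark_of(p,q)[:4]:
            print(q,np.round(r["uv"],1),round(r["confidence"],2),at_z(p,r["uv"],0)[:2])
E
```

```text
{'clock': 0.0, 'joint_pos': array([-51.6762,  20.591 ,   0.6343,  -0.0193, -70.1369, -16.5086]), 'qvel': array([-0.0138,  0.0083,  0.031 , -0.0052, -0.03  ,  0.0547]), 'tau': array([  0.    , -58.2715,  29.305 ,   6.9971,   0.0067,  -0.0001]), 'tool_pos': array([ 0.2508, -0.6265,  0.4037]), 'orientation': array([ 179.905 ,   -0.0092, -158.1913]), 'force': array([ 0.6681, -0.9032, -0.5838]), 'moment': array([-0.0132, -0.0414,  0.0079]), 'gripper_force': 0.0, 'opening': 0.08744826039226493}
top cam [ 0.4899 -0.0068  0.9019]
jar [221.4 311.7] 0.81 [0.3447 0.115 ]
jar [268.4 311.7] 0.79 [0.346  0.0084]
jar [279.1 255.2] 0.62 [ 0.4741 -0.0143]
jar [330.4 226.3] 0.6 [ 0.5419 -0.1322]
twin [224.4 137.1] 0.91 [0.7493 0.1182]
rack [276.6 143.1] 0.58 [ 0.7366 -0.0051]
green_jar [323.1 145.4] 0.95 [ 0.7329 -0.1149]
white_jar [274.7 142.9] 0.67 [ 0.737  -0.0006]
oil_bottle [130.4 194.1] 0.89 [0.6109 0.334 ]
tin [125.2 269.6] 0.85 [0.4363 0.3382]
mug [410.  268.8] 0.96 [ 0.4458 -0.3174]
carton [445.1 217.6] 0.85 [ 0.5656 -0.4031]
scene cam [ 1.1181 -0.1292  0.9448]
jar [268.6 157.5] 0.95 [0.3535 0.0083]
jar [306.7 149.7] 0.9 [0.3455 0.1246]
jar [268.6 191.3] 0.63 [ 0.4715 -0.0141]
jar [230.3 216.9] 0.61 [ 0.5332 -0.1292]
twin [339.1 270.6] 0.78 [0.7383 0.1122]
green_jar [245.8 285.1] 0.75 [ 0.7314 -0.1194]
oil_bottle [405.6 210.1] 0.72 [0.603  0.3396]
tin [385.4 166.9] 0.95 [0.451  0.3347]
mug [158.3 199.7] 0.69 [ 0.4407 -0.3165]
mug [340. 271.] 0.23 [0.7398 0.1141]
carton [126.5 245.4] 0.76 [ 0.5675 -0.4055]
```

View pics/top.png

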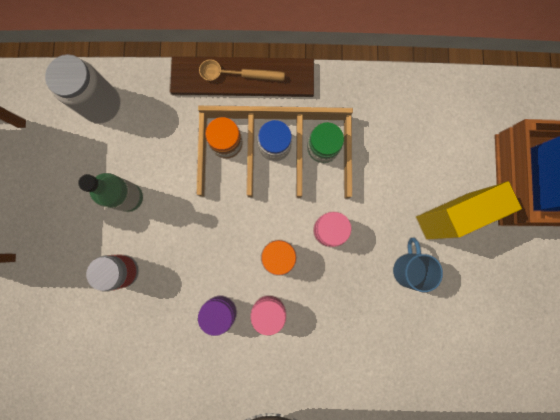

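View pics/scene.png

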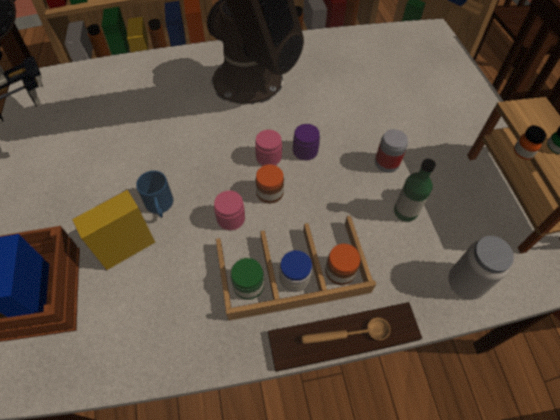

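The top view shows the target's orange lid at (279,258) and the twin in the left lane at (223,137). Pink jars are at (333,229) and (268,316), and a purple one at (217,316). In the scene view the target is at (270,183) and the twin at (344,262). Next I'll refine the positions.

```bash
cat >> h.py <<'E'
def proj(p,P):
    X=P@cv2.Rodrigues(np.array(p["rvec"],float))[0].T+np.array(p["tvec"],float).ravel()
    s=X[:,:2]/X[:,2:]; s=s*(1+p["k1"]*(s**2).sum(1,keepdims=True))
    return s*[p["fx"],p["fy"]]+[p["cx"],p["cy"]]
def lids(p):
    h=cv2.cvtColor(p["frame"],cv2.COLOR_RGB2HSV)
    m=cv2.inRange(h,(6,190,90),(16,255,255))
    n,l,s,c=cv2.connectedComponentsWithStats(m)
    a=np.linspace(0,2*np.pi,60);out=[]
    for i in range(1,n):
        if s[i,4]<250: continue
        xy=at_z(p,c[i],.075)[:2]
        for _ in range(6):
            P=np.array([[xy[0]+.036*np.cos(t),xy[1]+.036*np.sin(t),z] for z in(.064,.08) for t in a])
            M=cv2.moments(cv2.convexHull(proj(p,P).astype(np.float32)))
            g=(M["m10"]/M["m00"],M["m01"]/M["m00"])
            xy=xy+at_z(p,c[i],.075)[:2]-at_z(p,g,.075)[:2]
        out.append((np.round(xy,4),s[i,4],int(M["m00"]),np.round(c[i])))
    return out
E
python3 - <<'E'
from h import *
for c in("top","scene"):
    p=snapshot(c)
    for o in lids(p): print(c,*o)
    if c=="top":
        for uv,z in (((201,196),.04),((250,196),.04),((300,196),.04),((349,197),.04),((199,107),.055),((352,109),.055)): print(uv,at_z(p,uv,z)[:2].round(4))
        cv2.imwrite("pics/rack.png",cv2.resize(p["frame"][95:215,185:365,::-1],(720,480),interpolation=cv2.INTER_CUBIC))
E
```

```text
top [0.7362 0.1138] 881 917 [222. 134.]
top [ 0.4714 -0.0123] 884 934 [278. 257.]
(201, 196) [0.6032 0.161 ]
(250, 196) [0.6047 0.0522]
(300, 196) [ 0.6062 -0.0588]
(349, 197) [ 0.6056 -0.1683]
(199, 107) [0.8018 0.1693]
(352, 109) [ 0.803  -0.1734]
scene [ 0.4726 -0.0113] 428 577 [269. 176.]
scene [0.7389 0.1153] 640 777 [345. 258.]
```

View pics/rack.png

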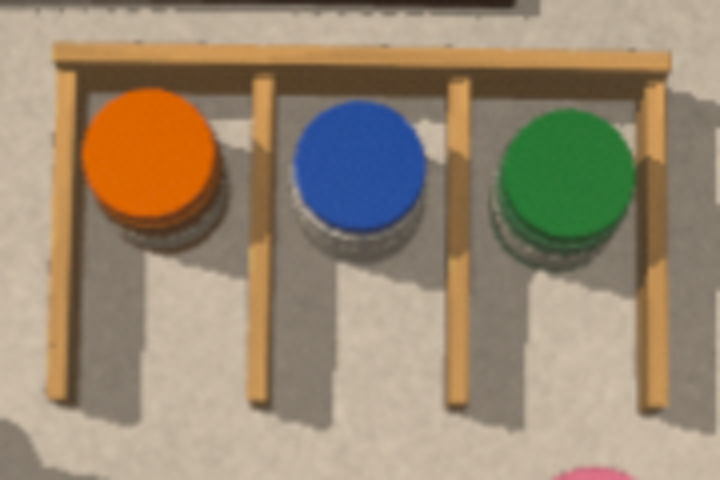

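```bash
python3 -m creep '[[[-0.118,0.139,0,0,0.34],[-0.118,0.139,0,0,0.34],[-0.118,0.139,0,0,0.34],[-0.118,0.139,0,0,0.34],[-0.118,0.139,0,0,0.34],[-0.118,0.139,0,0,0.34],[-0.118,0.139,0,0,0.34],[-0.118,0.139,0,0,0.34]]]'
python3 -m creep '[[[-0.118,0.139,0,0,0.34],[-0.118,0.139,0,0,0.34],[-0.118,0.139,0,0,0.34],[-0.118,0.139,0,0,0.34],[-0.118,0.139,0,0,0.34],[-0.118,0.139,0,0,0.34],[-0.118,0.139,0,0,0.34],[-0.118,0.139,0,0,0.34]]]'
python3 -m creep '[[[0,0,0,-0.0707,0.34],[0,0,0,-0.0707,0.34],[0,0,0,-0.0707,0.34],[0,0,0,-0.0707,0.34],[0,0,0,-0.0707,0.34],[0,0,0,-0.0707,0.34],[0,0,0,0,0.34],[0,0,0,0,0.34]]]'
```

```text
clock: 1.77
tool_pos: [0.3435, -0.3484, 0.4049]
orientation: [-180.0, 0.0, -158.2]
force: [1.8, -0.0, 0.2]
opening: 0.0396
gripper_force: 0.0
clock: 2.43
tool_pos: [0.4361, -0.0716, 0.4052]
orientation: [-180.0, 0.1, -158.2]
force: [2.3, -1.3, -0.1]
opening: 0.0301
gripper_force: 0.0
clock: 3.1
tool_pos: [0.436, -0.0734, 0.4048]
orientation: [-180.0, 0.0, -120.2]
force: [-0.0, 0.1, 0.5]
opening: 0.03
gripper_force: 0.0
```

```bash
python3 -m creep '[[[0,0,0.12,0,0.34],[0,0,0.12,0,0.34],[0,0,0.12,0,0.34],[0,0,0.12,0,0.34],[0,0,0.12,0,0.34],[0,0,0.12,0,0.34],[0,0,0.12,0,0.34],[0,0,0.12,0,0.34]]]'
python3 -m creep '[[[0,0,0.035,0,0.34],[0,0,0,0,0.34],[0,0,0,0,0.34]]]'
python3 - <<'E'
from h import *
p=snapshot("scene");save(p,"s2")
for o in lids(p): print(*o)
E
```

```text
clock: 3.77
tool_pos: [0.4361, -0.0734, 0.2119]
orientation: [-180.0, 0.0, -120.2]
force: [0.6, -0.1, 0.1]
opening: 0.0295
gripper_force: 0.0
clock: 4.02
tool_pos: [0.4365, -0.0733, 0.2061]
orientation: [180.0, -0.0, -120.1]
force: [-0.5, -0.8, 0.4]
opening: 0.0302
gripper_force: 0.0
[ 0.4727 -0.0116] 447 577 [269. 176.]
[0.7393 0.115 ] 647 778 [345. 258.]
```

View pics/s2.png

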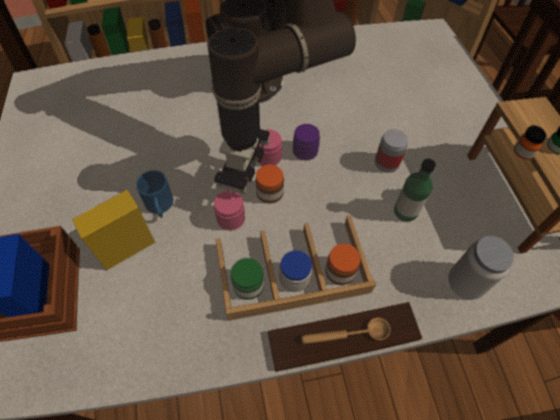

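The gripper is behind the jar, which is at about (270,183), and has pink jars on either side of it without touching them. I'll approach and push slowly.

```bash
python3 -m creep '[[[-0.015,0,0,0,0.34],[-0.015,0,0,0,0.34],[-0.015,0,0,0,0.34],[-0.015,0,0,0,0.34],[-0.015,0,0,0,0.34],[-0.01,0,0,0,0.34],[-0.008,0,0,0,0.34],[-0.008,0,0,0,0.34]]]'
python3 -m creep '[[[-0.008,0,0,0,0.34],[-0.008,0,0,0,0.34],[-0.008,0,0,0,0.34],[-0.008,0,0,0,0.34],[-0.008,0,0,0,0.34],[-0.008,0,0,0,0.34],[-0.008,0,0,0,0.34],[-0.008,0,0,0,0.34]]]'
python3 -m creep '[[[-0.008,0,0,0,0.34],[-0.008,0,0,0,0.34],[-0.008,0,0,0,0.34],[-0.008,0,0,0,0.34],[-0.008,0,0,0,0.34],[-0.008,0,0,0,0.34],[-0.008,0,0,0,0.34],[-0.008,0,0,0,0.34]]]'
python3 - <<'E'
from h import *
p=snapshot("scene")
for o in lids(p): print(*o)
E
```

```text
clock: 4.73
tool_pos: [0.4462, -0.0557, 0.2056]
orientation: [180.0, -0.0, -120.0]
force: [-0.2, -0.4, 0.4]
opening: 0.03
gripper_force: 0.0
clock: 5.4
tool_pos: [0.4524, -0.0448, 0.2056]
orientation: [180.0, -0.0, -120.0]
force: [-1.8, -2.4, 1.8]
opening: 0.0301
gripper_force: 1.2
clock: 6.07
tool_pos: [0.4591, -0.0335, 0.2056]
orientation: [180.0, 0.0, -120.0]
force: [-1.6, -1.1, 0.3]
opening: 0.0297
gripper_force: 0.9
[0.4856 0.0113] 342 584 [279. 178.]
[0.7391 0.1153] 648 778 [345. 258.]
```

```bash
python3 -m creep '[[[-0.01,0,0,0,0.34],[-0.012,0,0,0,0.34],[-0.015,0,0,0,0.34],[-0.015,0,0,0,0.34],[-0.015,0,0,0,0.34],[-0.015,0,0,0,0.34],[-0.015,0,0,0,0.34],[-0.015,0,0,0,0.34]]]'
python3 -m creep '[[[-0.015,0,0,0,0.34],[-0.015,0,0,0,0.34],[-0.015,0,0,0,0.34],[-0.015,0,0,0,0.34],[-0.015,0,0,0,0.34],[-0.015,0,0,0,0.34],[-0.012,0,0,0,0.34],[-0.008,0,0,0,0.34]]]'
python3 - <<'E'
from h import *
for c in("scene","top"):
    p=snapshot(c);save(p,c+"3")
    for o in lids(p): print(*o)
E
```

```text
clock: 6.78
tool_pos: [0.4703, -0.014, 0.2056]
orientation: [180.0, -0.0, -120.0]
force: [-0.9, -1.7, 1.3]
opening: 0.0295
gripper_force: 0.9
clock: 7.45
tool_pos: [0.4814, 0.005, 0.2057]
orientation: [-180.0, 0.0, -120.0]
force: [-0.7, -1.2, -0.2]
opening: 0.0297
gripper_force: 0.9
[0.5081 0.0508] 337 594 [296. 183.]
[0.739  0.1151] 647 778 [345. 258.]
[0.7366 0.1138] 865 917 [222. 133.]
```

View pics/scene3.png

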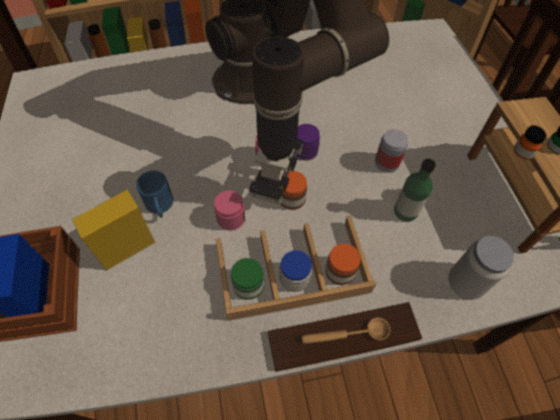

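The jar is upright at about (294,188), ahead of the fingers. I'll finish the first leg, about 77 mm.

```bash
python3 -m creep '[[[-0.01,0,0,0,0.34],[-0.015,0,0,0,0.34],[-0.015,0,0,0,0.34],[-0.015,0,0,0,0.34],[-0.015,0,0,0,0.34],[-0.015,0,0,0,0.34],[-0.015,0,0,0,0.34],[-0.015,0,0,0,0.34]]]'
python3 -m creep '[[[-0.015,0,0,0,0.34],[-0.015,0,0,0,0.34],[-0.015,0,0,0,0.34],[-0.015,0,0,0,0.34],[-0.015,0,0,0,0.34],[-0.015,0,0,0,0.34],[-0.015,0,0,0,0.34],[-0.015,0,0,0,0.34]]]'
python3 -m creep '[[[-0.015,0,0,0,0.34],[-0.015,0,0,0,0.34],[-0.015,0,0,0,0.34],[-0.015,0,0,0,0.34],[-0.015,0,0,0,0.34],[-0.015,0,0,0,0.34],[-0.015,0,0,0,0.34],[-0.015,0,0,0,0.34]]]'
python3 -m creep '[[[-0.013,0,0,0,0.34],[-0.01,0,0,0,0.34],[-0.006,0,0,0,0.34],[0,0,0,0,0.34],[0.03,0,0,0,0.34],[0.1,0,0,0,0.34],[0.1,0,0,0,0.34],[0,0,0,0,0.34]]]'
python3 - <<'E'
from h import *
p=snapshot("scene")
for o in lids(p): print(*o)
p=snapshot("top")
for o in lids(p): print(*o)
E
```

```text
clock: 8.22
tool_pos: [0.4928, 0.0249, 0.2057]
orientation: [180.0, -0.0, -120.0]
force: [-1.4, -2.2, 0.6]
opening: 0.0294
gripper_force: 1.1
clock: 8.88
tool_pos: [0.5048, 0.0457, 0.2056]
orientation: [180.0, -0.0, -120.0]
force: [-0.2, -3.2, 2.1]
opening: 0.0297
gripper_force: 1.1
clock: 9.55
tool_pos: [0.5168, 0.0665, 0.2057]
orientation: [180.0, -0.0, -120.0]
force: [-1.7, -2.7, 1.2]
opening: 0.0297
gripper_force: 1.1
clock: 10.22
tool_pos: [0.494, 0.0287, 0.2053]
orientation: [179.9, -0.1, -120.1]
force: [-0.5, 0.7, -1.1]
opening: 0.03
gripper_force: 0.0
[0.5437 0.1099] 459 610 [321. 191.]
[0.7389 0.1154] 648 777 [345. 258.]
[0.7365 0.1137] 869 917 [222. 133.]
```

```bash
python3 -m creep '[[[0,0,0,0.075,0.34],[0,0,0,0.075,0.34],[0,0,0,0.075,0.34],[0,0,0,0.075,0.34],[0,0,0,0.075,0.34],[0,0,0,0.075,0.34],[0,0,0,0.075,0.34],[0,0,0,0.075,0.34]]]'
python3 -m creep '[[[0,0,0,0.067,0.34],[0.06,0,0,0,0.34],[0.06,0,0,0,0.34],[0,0.1,0,0,0.34],[0,0.1,0,0,0.34],[0,0.1,0,0,0.34],[0,0.1,0,0,0.34],[0,0,0,0,0.34]]]'
python3 -m creep '[[[0,0,0,0,0.34],[0,0,0,0,0.34]]]'
```

```text
clock: 10.98
tool_pos: [0.4969, 0.0316, 0.2058]
orientation: [180.0, 0.1, -174.3]
force: [-0.1, -0.3, 0.6]
opening: 0.0301
gripper_force: 0.0
clock: 11.65
tool_pos: [0.4736, 0.1143, 0.2062]
orientation: [179.9, 0.1, -179.9]
force: [0.3, -0.4, 0.2]
opening: 0.03
gripper_force: 0.0
clock: 11.82
tool_pos: [0.4726, 0.1115, 0.2057]
orientation: [180.0, 0.0, 180.0]
force: [0.2, -0.0, -0.2]
opening: 0.0294
gripper_force: 0.0
```

```bash
python3 -m creep '[[[-0.015,-0.012,0,0,0.34],[-0.015,0,0,0,0.34],[-0.015,0,0,0,0.34],[-0.015,0,0,0,0.34],[-0.015,0,0,0,0.34],[-0.01,0,0,0,0.34],[-0.008,0,0,0,0.34],[-0.008,0,0,0,0.34]]]'
python3 -m creep '[[[-0.008,0,0,0,0.34],[-0.008,0,0,0,0.34],[-0.008,0,0,0,0.34],[-0.008,0,0,0,0.34],[-0.008,0,0,0,0.34],[-0.008,0,0,0,0.34],[-0.01,0,0,0,0.34],[-0.01,0,0,0,0.34]]]'
python3 -m creep '[[[-0.012,0,0,0,0.34],[-0.015,0,0,0,0.34],[-0.015,0,0,0,0.34],[-0.015,0,0,0,0.34],[-0.015,0,0,0,0.34],[-0.015,0,0,0,0.34],[-0.015,0,0,0,0.34],[-0.015,0,0,0,0.34]]]'
python3 - <<'E'
from h import *
for c in("scene","top"):
    p=snapshot(c);save(p,c+"4")
    for o in lids(p): print(*o)
E
```

```text
clock: 12.48
tool_pos: [0.493, 0.109, 0.2056]
orientation: [-180.0, -0.0, 180.0]
force: [-0.3, 0.2, -0.1]
opening: 0.0296
gripper_force: 0.0
clock: 13.15
tool_pos: [0.5065, 0.1089, 0.2056]
orientation: [-180.0, -0.0, 180.0]
force: [-2.6, -0.6, 1.1]
opening: 0.0298
gripper_force: 1.2
clock: 13.82
tool_pos: [0.5302, 0.109, 0.2056]
orientation: [-180.0, -0.0, 180.0]
force: [-2.2, 0.7, 0.9]
opening: 0.0295
gripper_force: 1.0
[0.5797 0.1091] 467 638 [325. 202.]
[0.7389 0.115 ] 656 777 [345. 258.]
[0.736  0.1138] 885 917 [222. 134.]
```

View pics/scene4.png

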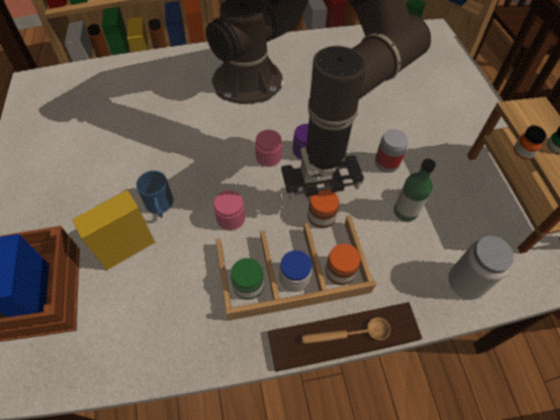

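The jar is at the lane mouth at about (324,207), central, with the fingers behind it. I'll keep pushing and watch the force.

```bash
python3 -m creep '[[[-0.012,0,0,0,0.34],[-0.015,0,0,0,0.34],[-0.015,0,0,0,0.34],[-0.015,0,0,0,0.34],[-0.015,0,0,0,0.34],[-0.015,0,0,0,0.34],[-0.015,0,0,0,0.34],[-0.015,0,0,0,0.34]]]'
python3 -m creep '[[[-0.015,0,0,0,0.34],[-0.015,0,0,0,0.34],[-0.015,0,0,0,0.34],[-0.015,0,0,0,0.34],[-0.015,0,0,0,0.34],[-0.015,0,0,0,0.34],[-0.015,0,0,0,0.34],[-0.015,0,0,0,0.34]]]'
python3 -m creep '[[[-0.015,0,0,0,0.34],[-0.015,0,0,0,0.34],[-0.015,0,0,0,0.34],[-0.015,0,0,0,0.34],[-0.012,0,0,0,0.34],[-0.01,0,0,0,0.34],[-0.005,0,0,0,0.34],[0,0,0,0,0.34]]]'
python3 - <<'E'
from h import *
for c in("scene","top"):
    p=snapshot(c);save(p,c+"5")
    for o in lids(p): print(*o)
    cv2.imwrite("pics/%s5c.png"%c,cv2.resize(p["frame"][150:320,230:400,::-1],(595,595),interpolation=cv2.INTER_CUBIC))
E
```

```text
clock: 14.58
tool_pos: [0.5535, 0.109, 0.2057]
orientation: [-180.0, -0.0, 180.0]
force: [-2.7, -0.1, 1.5]
opening: 0.0296
gripper_force: 1.1
clock: 15.25
tool_pos: [0.5775, 0.109, 0.2057]
orientation: [-180.0, -0.0, 180.0]
force: [-3.5, -0.7, 1.5]
opening: 0.0299
gripper_force: 1.1
clock: 15.92
tool_pos: [0.5949, 0.109, 0.2057]
orientation: [180.0, 0.0, 180.0]
force: [-0.2, 0.1, 0.6]
opening: 0.03
gripper_force: 0.6
[0.6454 0.1093] 529 693 [332. 224.]
[0.7391 0.1147] 674 778 [344. 258.]
[0.7385 0.1078] 730 916 [225. 133.]
```

View pics/scene5c.png

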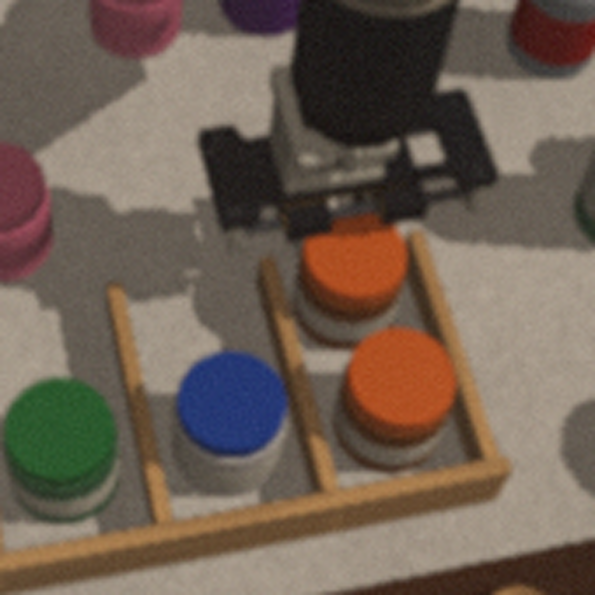

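The jar is inside the lane at about (331,229) in full-frame pixels, roughly 20 mm short of the twin at (344,260). I'll push about 18 mm more, slowly, then back off and measure.

```bash
python3 -m creep '[[[-0.01,0,0,0,0.34],[-0.012,0,0,0,0.34],[-0.012,0,0,0,0.34],[-0.012,0,0,0,0.34],[-0.012,0,0,0,0.34],[-0.012,0,0,0,0.34],[-0.01,0,0,0,0.34],[-0.006,0,0,0,0.34]]]'
python3 -m creep '[[[-0.004,0,0,0,0.34],[0,0,0,0,0.34],[0.02,0,0,0,0.34],[0.1,0,0,0,0.34],[0.15,0,0,0,0.34],[0.15,0,0,0,0.34],[0.1,0,0,0,0.34],[0,0,0,0,0.34]]]'
python3 - <<'E'
from h import *
for c in("scene","top"):
    p=snapshot(c);save(p,c+"6")
    for o in lids(p): print(*o)
    cv2.imwrite("pics/%s6c.png"%c,cv2.resize(p["frame"][150:320,230:400,::-1],(595,595),interpolation=cv2.INTER_CUBIC))
E
```

```text
clock: 16.68
tool_pos: [0.6121, 0.1089, 0.2056]
orientation: [-180.0, 0.0, 180.0]
force: [-3.1, 0.8, 1.3]
opening: 0.0295
gripper_force: 1.4
clock: 17.35
tool_pos: [0.5051, 0.1083, 0.2058]
orientation: [180.0, -0.1, 180.0]
force: [-0.5, 0.0, -1.4]
opening: 0.0302
gripper_force: 0.0
[0.703  0.1125] 1262 744 [339. 245.]
[0.7353 0.1134] 902 917 [222. 134.]
[0.6561 0.1077] 901 925 [224. 170.]
```

View pics/scene6c.png

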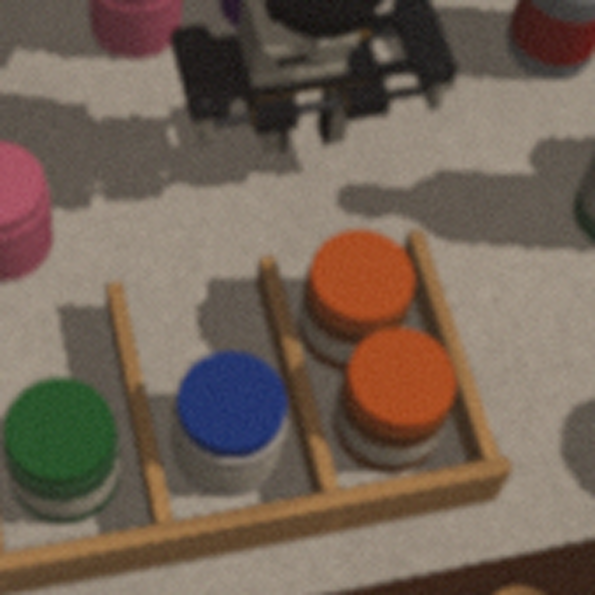

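From above, the centres are about 79.4 mm apart, a gap of about 3 mm. The twin hasn't moved, both jars are upright and the gripper is clear, so I'm handing it in.

```bash
python3 -m creep '[[[0,0,0,0,0.34],[0,0,0,0,0.34],[0,0,0,0,0.34]]]'; python3 -c "
from plant import workorder
print(workorder.close_job())"
```

```text
clock: 17.7
tool_pos: [0.5094, 0.1091, 0.2056]
orientation: [180.0, 0.0, 179.9]
force: [-0.3, 0.0, -0.2]
opening: 0.0298
gripper_force: 0.0
the job is handed in; nothing more can be done
None
```

The jar now stands in the twin's lane about 3 mm from it by the top camera; the wrist force read under 5 N while pushing, the twin did not visibly move, and the job is handed in (no verdict was returned).

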